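# Seat a filter plate between the spring clips of an optical stand

### The arm

A 6-joint arm with a two-finger parallel gripper is mounted at the origin on the work surface; the furniture and walls round the work are solid. World frame = base frame: x ahead of the robot, y to its left, z up, the work surface at z = 0. Lengths are in m, angles in rad, forces in N, time in s.
With the tool pointing down it reaches from about 0.375 to 0.75 m from the base axis. Payload 9 kg.
Tool frame: the origin (TCP) lies midway between the tips of the shut fingers; the grasp point (between the pads) lies env.pinch_z behind it (env.pinch_z is the distance from the TCP to the grasp point, in m); z points along the fingers, y is the line along which they close (so a half turn about z gives the same grasp; the last joint's range is limited). The gripper opens to 85 mm and grips with 20 to 120 N. Pads are 22 mm wide; open, the fingers measure 114 mm over their backs; the gripper's body (76 mm by 85 mm) begins 54 mm behind the grasp point. The pads swing forward as they close: fully open they stand 13 mm farther back than shut.
Start: joints at [1.018, 0.104, 0.097, 1.564, 0, 1.353], TCP at [0.197, 0.567, 0.231] pointing down, gripper open.
Joint ranges: [-2.99, 2.99], [-0.84, 1.86], [-1.1, 1.16], [-1.84, 2.11], [-1.51, 1.56], [-3.14, 3.14]. Speed limits (rad/s): [2.22, 2.22, 2.57, 3.14, 3.14, 3.14].

### API

Orientations are given as a unit quaternion [x, y, z, w].
In Python, from rig import env gives the robot as it stands. The module is installed in compiled form; this text tells all that it offers.
- The arm moves only by the tool carry_out, never from a script. Its argument "moves" is a list of rows, each a list of 7 numbers: the shift along the tool's x, y, z in m, then the turn, a rotation vector about the tool's x, y, z in degrees, then the opening, from 0 (shut) to 1 (fully open). In form: [[dx, dy, dz, wx, wy, wz, jaw], ...]. A call has 1 to 20 rows; each row shifts and turns the commanded pose from where the row before left it, along the tool's axes as they then stand; what a row does not reach is not made up. A row lasts 1/8 s, in which the tool goes at most 62.5 mm and 10.7 degrees, less where a joint would pass 70% of its speed; a pose out of reach is approached as far as the arm can. A call is refused whole if a number of a shift passes 0.0625 or a number of a turn 10.7, either way. A call with a gripper value outside its range is refused whole. The fingers move at their own pace and stop on an object; "grip_force" is the grip in N (left out, the last holds). Time passes only in rows, so rows that do not move let the fingers close. It gives the time, the measured TCP pose, the force, the opening and the grip force at its end, in the units of the state.
- env.sense(): the state, without advancing time (a new reading comes with each control period).
- env.read_camera(name): name is "side" or "top" or "wrist"; returns the picture (420x560x3 uint8, red, green, blue); there is no depth.
- env.camera_model(name): a dict with "fovy" (degrees; the focal length in pixels is half the picture's height over the tangent of half this angle, whatever the lens; pixels are square), "cx", "cy" (the principal point, pixels), "R" (3x3) and "t" (3): a world point X has camera coordinates R X + t. Camera axes: x right, y down, z forward; pixel columns grow to the right and rows downward; lengths in m; the calibration is good to about 2 mm. A picture is of the moment at which its call begins: read the wrist's pose just before it. camera_model takes no time and is no camera call; for the wrist camera it gives the pose at the moment of the call.
- env.hand_in(): hands the job in; it is judged then, once.
The state is a dict: "clock": time; "joint_positions": joint angles; "qvel": joint speeds; "joint_torque": joint torques, N m; "tcp_pos": TCP position; "tcp_rot": TCP orientation; "wrist_force": force on the tool from outside, world axes, zero at the start; "wrist_torque": the same for the moment, N m; "width": finger opening in m; "grip_force": force on a finger pad.
Only numpy, scipy, OpenCV 4.12 (cv2) and the standard library are available. Lean on these libraries where they do the work, as an engineer would, in place of code of your own. Each camera call takes 0.05 s, during which the arm holds its last target. There are 200 camera calls.

### The job

Lift the framed filter plate out of its low rest and carry it by its grip bar to the optical stand. Its slotted carriage may have been left a few millimetres off the middle of the base, so feel for the two slots, slide the plate's ears down into them past the spring clips without forcing anything, and press it gently until it is fully home, upright and level with the post tops. Leave it there, and do not disturb the bottles or the beaker.

Things in the scene. Friction and masses are not known exactly. Their poses are not given: they have to be found in the camera images.
- plate_mid (a point): Centre of the loose framed filter plate (0.15 kg), 42 mm above its lower edge. Dark steel frame with glass window: 6 mm thick (x), 64 wide (y), 56 high (z, up). An ear on each side edge sticks out 10 mm (84 over both), 6 mm thick, from the lower edge to 40 mm above it. A black grip bar stands on the frame. Same either way round. It starts upright in the rest, its lower edge 6 mm above the worktop.
- grip_bar (a point): Middle of the plate's black grip bar, 28 mm above the plate's centre: bar 12 mm thick (x; grip it across this), 26 mm wide (y), 28 mm high, its top 84 mm above the plate's lower edge.
- plate_rest: Fixed grey rest block, 60 x 116 mm, 20 mm high, origin at the centre of its underside. Its groove along y is 8 mm wide, 96 mm long, its floor 6 mm above the worktop; the plate's lower 14 mm stand in it and lift straight out.
- filter_stand: Fixed optical stand; origin at the centre of its base's underside on the worktop, z up. Grey base 128 x 150 mm. An aluminium carriage on it carries two posts along y. It stays by friction (about 5 N) anywhere within 8 mm either way of the base's middle along the stand's x; this shift is NOT in the poses given, which are the base's: feel for it. The plate goes in from above, its width along the stand's y.
- post_tops (a point): Point over the stand base's middle, level with the post tops (96 mm above the worktop). Posts: 41 mm long in x, inner faces at y = +-35, outer at +-54 mm. Each has an upright slot in its inner face, open at the top, mid-post, 9 mm wide in x, reaching out to y = +-45 mm, with 2 mm rounded lips. When the plate is home the top edge of its frame is level with the post tops.
- seat (a point): Point over the stand base's middle, level with the slots' flat seats, 40 mm above the worktop, where the plate's lower edge ends. A bent leaf clip in each slot's +x wall (meets the ear from 15 mm below the post top, narrowest 30 mm below) presses the ear on the other wall with about 3 N. Sliding past both takes 5 to 15 N; gripped by them, it stays where let go. A push over about 45 N is forcing.
- brown_bottle: Bystander: brown reagent bottle with white cap, 45 mm across, 78 mm high, origin at the centre of its underside.
- white_bottle: Bystander: small white reagent bottle with green cap, 32 mm across, 58 mm high, origin at the centre of its underside.
- beaker: Bystander: clear beaker, 53 mm across, 67 mm high, origin at the centre of its underside.

How it is judged:
By the outcome, as a careful person would: the job done as asked, in the order asked, and still so for the second after the job is handed in, with the robot touching nothing.
It also fails if it takes over 56 s, if anything falls off the work surface, if the arm or the gripper's body presses on something with over 40 N, if the wrist force passes 120 N, or if a joint passes its speed limit or range.

## Working session

There is one attempt and no reset: what is moved stays moved. The work goes in short steps, Python scripts to look and compute and a tool call to move; the robot and the scene stay as the last step left them, time stands still between calls to the robot, and variables do not carry over. Pictures are saved under pics/ and viewed, at most 10 in all, crops included, and the job is handed in when it is done.

Besides the shell and the picture viewer there is one more tool, called after "Emit:" as name(argument=value, ...), one argument or row to a line, values as JSON. carry_out: Moves the arm, as the interface text tells. Its arguments: {"type":"object","properties":{"moves":{"type":"array","items":{"type":"array","items":{"type":"number"}}},"grip_force":{"type":"number"}},"required":["moves"]}

```bash
mkdir -p pics; python3 - <<'E'
from rig import env
import cv2, numpy as np
print(env.pinch_z, env.sense())
for n in ("top","side"):
    im=env.read_camera(n); cv2.imwrite(f"pics/{n}0.png",cv2.resize(im[:,:,::-1],None,fx=1.42,fy=1.42,interpolation=cv2.INTER_CUBIC))
    print(n,env.camera_model(n))
E
```

```text
0.0187 {'clock': 0.0, 'joint_positions': array([1.01828022e+00, 1.04672460e-01, 9.64454135e-02, 1.56389673e+00,
       6.01597844e-06, 1.35311027e+00]), 'qvel': array([-0.00028016, -0.00115097,  0.00142767, -0.00017207,  0.00025966,
        0.00049411]), 'joint_torque': array([ 1.96870278e-03, -5.56928158e+01,  5.03652012e+01,  1.70289731e-02,
       -2.32433995e-04, -6.78299486e-06]), 'tcp_pos': array([0.19696459, 0.56639113, 0.23052491]), 'tcp_rot': array([ 1.66634038e-01,  9.86018589e-01, -6.13982268e-04, -2.52117097e-04]), 'wrist_force': array([ 0.11127728, -0.01957018,  0.642915  ]), 'wrist_torque': array([-0.01781392,  0.03454164, -0.01976018]), 'grip_force': 0.0, 'width': 0.08482860705543192}
top {'fovy': 49.932365194192464, 'cx': 284.53346279352377, 'cy': 209.93504262307354, 'R': array([[ 0.00480042, -0.99978063, -0.02038746],
       [-0.99154439, -0.00211501, -0.12975071],
       [ 0.12967912,  0.02083793, -0.99133703]]), 't': array([-0.00752737,  0.48163102,  1.26898292])}
side {'fovy': 44.931415826254394, 'cx': 275.9369656523209, 'cy': 219.64529759091062, 'R': array([[-0.34858848,  0.93715574, -0.01500649],
       [ 0.62440153,  0.22025497, -0.74940675],
       [-0.69900558, -0.27060463, -0.66193982]]), 't': array([ 0.17937443, -0.21795823,  1.66640181])}
```

View pics/top0.png

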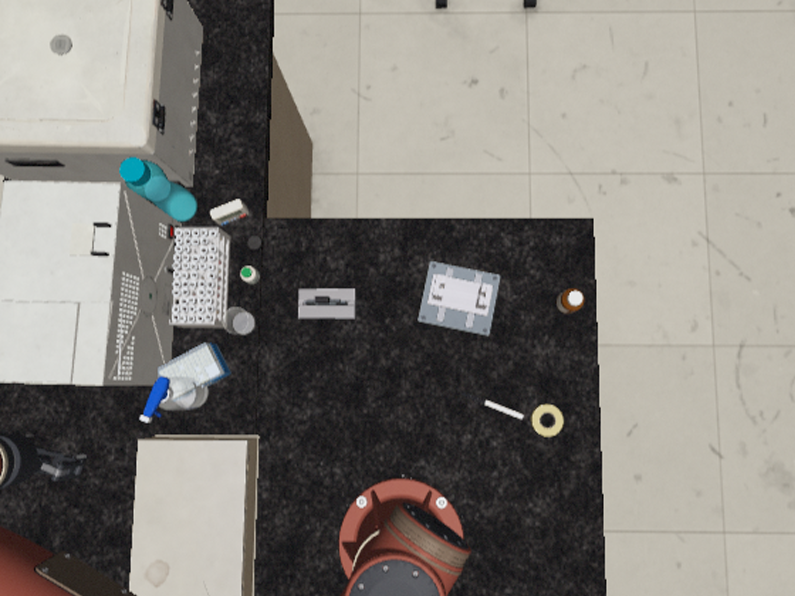

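View pics/side0.png

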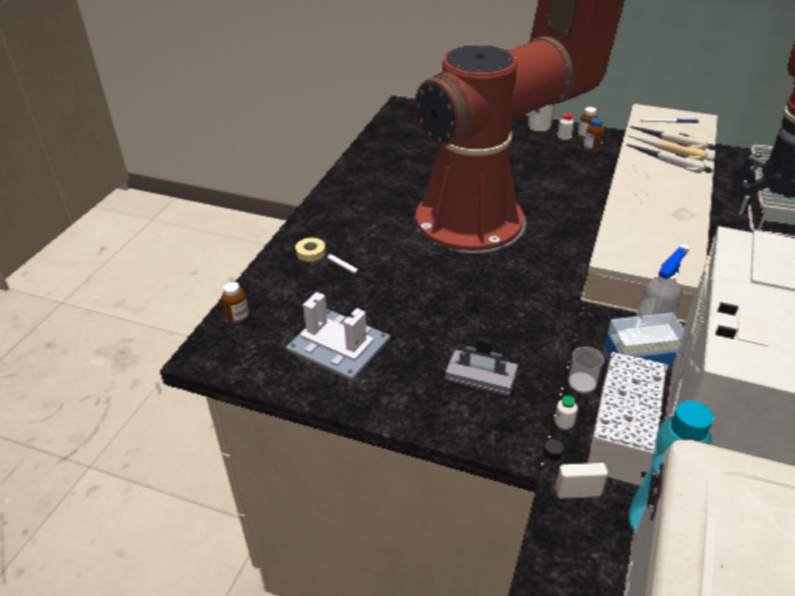

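The top view shows the rest at (327,304), with its bar near (322,299). The stand base corners are at about (431,262), (499,272), (490,334) and (418,322). The side view shows the posts at (315,300) and (354,315). I'll enlarge crops of both.

```bash
cat > h.py <<'E'
from rig import env
import cv2, numpy as np
from scipy.spatial.transform import Rotation as R
def K(m,h=420):
    f=h/2/np.tan(np.radians(m["fovy"]/2)); return f,m["cx"],m["cy"]
def ray(m,u,v,z):
    f,cx,cy=K(m); Rm=np.array(m["R"]); t=np.array(m["t"])
    d=Rm.T@np.array([(u-cx)/f,(v-cy)/f,1]); c=-Rm.T@t
    return c+d*(z-c[2])/d[2]
def proj(m,X):
    f,cx,cy=K(m); p=np.array(m["R"])@np.asarray(X,float)+m["t"]; return f*p[0]/p[2]+cx, f*p[1]/p[2]+cy
def crop(im,x,y,w,h,s): return cv2.resize(im[y:y+h,x:x+w,::-1],None,fx=s,fy=s,interpolation=cv2.INTER_CUBIC)
E
python3 - <<'E'
from h import *
t=env.read_camera("top"); s=env.read_camera("side")
a=crop(t,200,175,160,70,5); b=crop(s,195,195,175,90,4.57)
b=cv2.resize(b[:250*1],(800,250)) if 0 else b
b=crop(s,195,200,175,80,800/175)
out=np.zeros((600,800,3),np.uint8); out[:350]=a[:350]; 
h=250; b=crop(s,195,200,200,62,4); out[350:350+248]=b
cv2.imwrite("pics/c1.png",out)
m=env.camera_model("top")
for u,v in [(431,262),(499,272),(490,334),(418,322)]: print(ray(m,u/1.42,v/1.42,0.01).round(4))
print(ray(m,327/1.42,304/1.42,.02),ray(m,322/1.42,299/1.42,.09))
E
```

```text
[ 0.5602 -0.0611  0.01  ]
[ 0.5393 -0.2016  0.01  ]
[ 0.4109 -0.1814  0.01  ]
[ 0.435  -0.0343  0.01  ]
[0.47061056 0.15232975 0.02      ] [0.47188828 0.15229436 0.09      ]
```

View pics/c1.png

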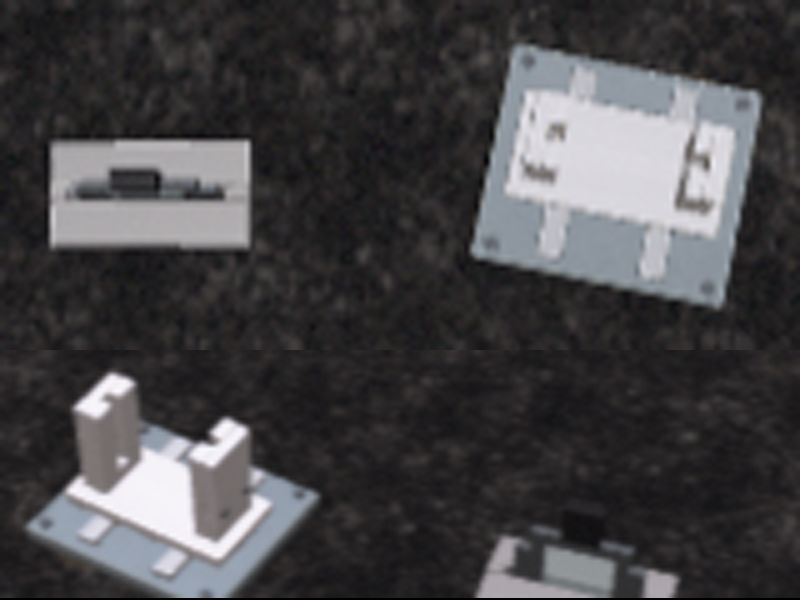

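Crop of the top view: base corners (516,45), (761,92), (722,305), (472,258), rest corners (50,141), (250,141), (250,248), (50,248), and bar top centre (135,179). In the side crop the slot mouths are at about (112,397) and (218,440).

```bash
python3 - <<'E'
from h import *
m=env.camera_model("top"); s=env.camera_model("side")
f=lambda p,z: ray(m,p[0]/5+200,p[1]/5+175,z)
B=np.array([f(p,.01) for p in [(516,45),(761,92),(722,305),(472,258)]])
print("base",B.mean(0)); 
for i in range(4):
    d=B[(i+1)%4]-B[i]; print(np.linalg.norm(d),np.degrees(np.arctan2(d[1],d[0])))
Q=np.array([f(p,.02) for p in [(50,141),(250,141),(250,248),(50,248)]]); print("rest",Q.mean(0),Q[1]-Q[0],Q[2]-Q[1])
print("bar",f((135,179),.09))
g=lambda p,z: ray(s,p[0]/4+195,(p[1]-350)/4+200,z)
print("slots",g((112,397),.096),g((218,440),.096), "bar", g((585,500-350+350),.08))
print(R.from_quat(env.sense()["tcp_rot"]).as_matrix().round(3))
w=env.camera_model("wrist"); T=env.sense()
Rt=R.from_quat(T["tcp_rot"]).as_matrix()
print("cam in tool", Rt.T@(-np.array(w["R"]).T@w["t"]-T["tcp_pos"]), (np.array(w["R"])@Rt).round(2), w["fovy"])
E
```

```text
base [ 0.48490318 -0.11945995  0.01      ]
0.14641689386239662 -100.98749296536786
0.1276076127711559 168.98123759328612
0.14753271296158374 79.47603766391906
0.1288065513341495 -11.512670186243069
rest [0.47124731 0.15321865 0.02      ] [ 0.00021356 -0.11716111  0.        ] [-0.0627179  -0.00092546  0.        ]
bar [0.47123167 0.15161795 0.09      ]
slots [ 0.48617612 -0.15414888  0.096     ] [ 0.50179836 -0.07387673  0.096     ] bar [0.46146807 0.15299661 0.08      ]
[[-0.944  0.329 -0.   ]
 [ 0.329  0.944 -0.001]
 [ 0.    -0.001 -1.   ]]
cam in tool [ 8.27144999e-02 -4.02350948e-05 -1.42451433e-01] [[-0.    1.    0.  ]
 [-0.95 -0.   -0.32]
 [-0.32 -0.    0.95]] 65.36707676523528
```

```bash
cat >> h.py <<'E'
def plan(p1,yaw1,n,p0=None,yaw0=None):
    "rows (tool axes) from p0,yaw0 to p1,yaw1, tool down; yaw = world angle of tool x, deg"
    s=env.sense()
    if p0 is None:
        p0=s["tcp_pos"]; x=R.from_quat(s["tcp_rot"]).as_matrix()[:,0]; yaw0=np.degrees(np.arctan2(x[1],x[0]))
    d=(np.array(p1)-p0)/n; w=(yaw0-yaw1)/n
    for i in range(n):
        a=np.radians(yaw0-w*i); X=np.array([np.cos(a),np.sin(a),0]);Y=np.array([np.sin(a),-np.cos(a),0])
        print([round(float(v),4) for v in (d@X,d@Y,-d[2])],0,0,round(w,2))
E
python3 - <<'E'
from h import *
m=env.camera_model("top"); s=env.camera_model("side")
from scipy.optimize import least_squares
print(least_squares(lambda X: np.r_[np.array(proj(m,X))-np.array([150,415])/1.42, np.array(proj(s,X))-np.array([685,250])/1.42],[.3,.45,.2]).x)
plan([.30,.40,.35],125,7); print(); plan([.471,.152,.17],90,7,np.array([.30,.40,.35]),125)
E
```

```text
[0.25263232 0.44028971 0.19015139]
[-0.0217, -0.0176, -0.017] 0 0 5.12
[-0.0232, -0.0156, -0.017] 0 0 5.12
[-0.0245, -0.0135, -0.017] 0 0 5.12
[-0.0256, -0.0113, -0.017] 0 0 5.12
[-0.0265, -0.0089, -0.017] 0 0 5.12
[-0.0272, -0.0065, -0.017] 0 0 5.12
[-0.0277, -0.0041, -0.017] 0 0 5.12

[-0.043, -0.0003, 0.0257] 0 0 5.0
[-0.0429, 0.0034, 0.0257] 0 0 5.0
[-0.0424, 0.0072, 0.0257] 0 0 5.0
[-0.0416, 0.0108, 0.0257] 0 0 5.0
[-0.0405, 0.0144, 0.0257] 0 0 5.0
[-0.0391, 0.0179, 0.0257] 0 0 5.0
[-0.0374, 0.0212, 0.0257] 0 0 5.0
```

Emit:
carry_out(
  moves=[
    [-0.022, -0.0176, -0.04, 0, 0, 5.12, 1],
    [-0.023, -0.0156, -0.04, 0, 0, 5.12, 1],
    [-0.0245, -0.0135, -0.04, 0, 0, 5.12, 1],
    [-0.0256, -0.0113, 0, 0, 0, 5.12, 1],
    [-0.0265, -0.009, 0, 0, 0, 5.12, 1],
    [-0.027, -0.0065, 0, 0, 0, 5.12, 1],
    [-0.0277, -0.004, 0, 0, 0, 5.12, 1],
    [-0.043, 0, 0.0257, 0, 0, 5, 1],
    [-0.043, 0.0034, 0.0257, 0, 0, 5, 1],
    [-0.0424, 0.0072, 0.0257, 0, 0, 5, 1],
    [-0.0416, 0.0108, 0.0257, 0, 0, 5, 1],
    [-0.0405, 0.0144, 0.0257, 0, 0, 5, 1],
    [-0.0391, 0.0179, 0.0257, 0, 0, 5, 1],
    [-0.0374, 0.0212, 0.0257, 0, 0, 5, 1],
    [0, 0, 0, 0, 0, 0, 1],
    [0, 0, 0, 0, 0, 0, 1],
  ],
)

```text
clock: 2.2
tcp_pos: [0.4709, 0.1527, 0.1717]
tcp_rot: [0.707, 0.707, 0.0, -0.0]
wrist_force: [-0.6, 0.6, 0.5]
width: 0.0856
grip_force: 0.0
```

```bash
python3 - <<'E'
from h import *
import pickle
m=env.camera_model("wrist"); im=env.read_camera("wrist"); pickle.dump(m,open("w1.pkl","wb"))
cv2.imwrite("pics/w1.png",crop(im,0,0,560,420,1.42))
s=env.sense(); print(s["tcp_pos"],R.from_quat(s["tcp_rot"]).as_matrix().round(4),s["wrist_force"])
print([proj(m,p) for p in ([.471,.152,.09],[.471,.152,.02])])
E
```

```text
[0.47102924 0.15310676 0.17211442] [[-7.e-04  1.e+00  7.e-04]
 [ 1.e+00  7.e-04  4.e-04]
 [ 4.e-04  7.e-04 -1.e+00]] [-0.65503286 -0.27025967 -0.45338094]
[(np.float64(269.4276759138609), np.float64(221.22146204841627)), (np.float64(269.6625503587948), np.float64(194.89346071685947))]
```

View pics/w1.png

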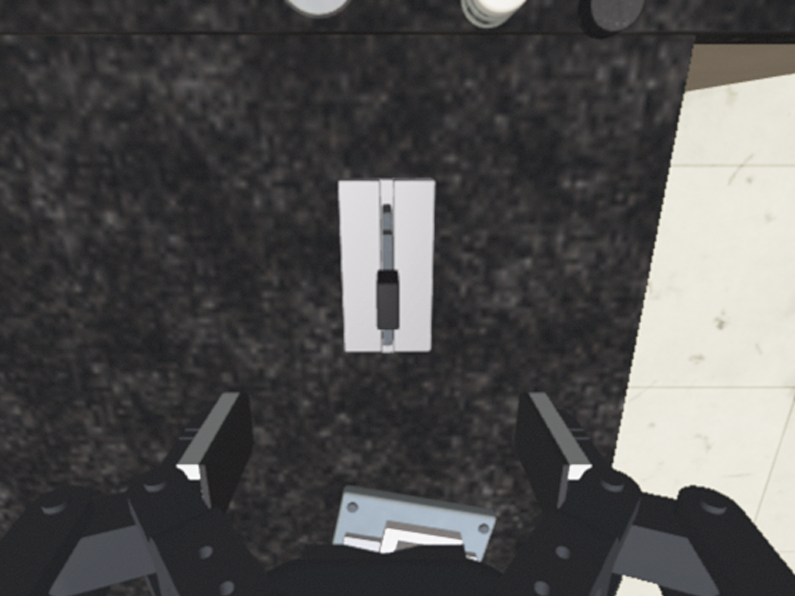

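Wrist view: bar top face spans columns 377–398 and rows 284–328 (centre about (388,306)). The rest's top corners are (339,181), (434,181), (432,352), (345,352).

```bash
python3 - <<'E'
from h import *
import pickle
m=pickle.load(open("w1.pkl","rb"))
f=lambda u,v,z: ray(m,u/1.42,v/1.42,z).round(4)
print("bar",f(388,306,.09),f(377.5,306,.09),f(398,306,.09),f(388,284,.09),f(388,328,.09))
print("rest",[f(*p,.02) for p in [(339,181),(434,181),(432,352),(345,352)]], "groove", f(387,182,.02),f(388,351,.02))
E
```

```text
bar [0.4738 0.1564 0.09  ] [0.4684 0.1564 0.09  ] [0.4789 0.1564 0.09  ] [0.4738 0.1682 0.09  ] [0.4738 0.1443 0.09  ]
rest [array([0.4441, 0.2132, 0.02  ]), array([0.5025, 0.2131, 0.02  ]), array([0.505 , 0.0976, 0.02  ]), array([0.4445, 0.0977, 0.02  ])] groove [0.4736 0.2125 0.02  ] [0.4744 0.0984 0.02  ]
```

Emit:
carry_out(
  moves=[
    [0.0025, 0.0025, 0.03, 0, 0, 0, 1],
    [0, 0, 0.035, 0, 0, 0, 1],
    [0, 0, 0.03, 0, 0, 0, 0.7],
    [0, 0, 0.02, 0, 0, 0, 0.5],
    [0, 0, 0, 0, 0, 0, 0.35],
    [0, 0, 0, 0, 0, 0, 0.25],
    [0, 0, 0, 0, 0, 0, 0.1],
    [0, 0, 0, 0, 0, 0, 0],
    [0, 0, 0, 0, 0, 0, 0],
    [0, 0, 0, 0, 0, 0, 0],
    [0, 0, 0, 0, 0, 0, 0],
  ],
  grip_force=50,
)

```text
clock: 3.62
tcp_pos: [0.4743, 0.1554, 0.0581]
tcp_rot: [0.707, 0.707, 0.001, 0.0]
wrist_force: [-3.7, 1.4, 6.3]
width: 0.011
grip_force: 49.1
```

Emit:
carry_out(
  moves=[
    [0, 0, -0.01, 0, 0, 0, 0],
    [0, 0, -0.02, 0, 0, 0, 0],
    [0, 0, -0.045, 0, 0, 0, 0],
    [0, 0, -0.045, 0, 0, 0, 0],
    [0, 0, 0, 0, 0, 0, 0],
  ],
)

```text
clock: 4.25
tcp_pos: [0.476, 0.1551, 0.1812]
tcp_rot: [0.707, 0.707, 0.003, 0.002]
wrist_force: [0.2, -0.3, -1.2]
width: 0.0113
grip_force: 49.0
```

```bash
python3 - <<'E'
from h import *
s=env.sense(); print(s["tcp_pos"],s["wrist_force"],s["wrist_torque"],s["width"])
a=np.radians(-10.8); c=np.array([.486,-.118]); p=c+.045*np.array([np.cos(a),np.sin(a)])
plan([p[0],p[1],.178],79.2,7)
E
```

```text
[0.47596879 0.15509161 0.1811989 ] [ 0.22280391 -0.2500673  -1.17245011] [-0.02082081 -0.02027408  0.0228755 ] 0.011331330455065375
[-0.0402, 0.0078, 0.0005] 0 0 1.54
[-0.04, 0.0088, 0.0005] 0 0 1.54
[-0.0397, 0.0099, 0.0005] 0 0 1.54
[-0.0395, 0.011, 0.0005] 0 0 1.54
[-0.0391, 0.012, 0.0005] 0 0 1.54
[-0.0388, 0.0131, 0.0005] 0 0 1.54
[-0.0384, 0.0141, 0.0005] 0 0 1.54
```

Emit:
carry_out(
  moves=[
    [-0.04, 0.008, 0, 0, 0, 1.54, 0],
    [-0.04, 0.009, 0, 0, 0, 1.54, 0],
    [-0.04, 0.01, 0, 0, 0, 1.54, 0],
    [-0.0395, 0.011, 0, 0, 0, 1.54, 0],
    [-0.039, 0.012, 0, 0, 0, 1.54, 0],
    [-0.0385, 0.013, 0, 0, 0, 1.54, 0],
    [-0.0385, 0.014, 0, 0, 0, 1.54, 0],
    [0, 0, 0, 0, 0, 0, 0],
    [0, 0, 0, 0, 0, 0, 0],
    [0, 0, 0, 0, 0, 0, 0],
  ],
)

```text
clock: 5.5
tcp_pos: [0.528, -0.1252, 0.1763]
tcp_rot: [0.77, 0.638, 0.0, -0.0]
wrist_force: [0.0, 0.7, -1.1]
width: 0.011
grip_force: 49.1
```

```bash
python3 - <<'E'
from h import *
import pickle
m=env.camera_model("wrist"); im=env.read_camera("wrist"); s=env.sense(); pickle.dump((m,s["tcp_pos"],s["tcp_rot"],im),open("w2.pkl","wb"))
cv2.imwrite("pics/w2.png",crop(im,0,0,560,420,1.42))
print(s["tcp_pos"],R.from_quat(s["tcp_rot"]).as_matrix().round(4),s["wrist_force"])
E
```

```text
[ 0.52805714 -0.12520428  0.17634805] [[ 1.861e-01  9.825e-01 -1.000e-04]
 [ 9.825e-01 -1.861e-01  3.000e-04]
 [ 2.000e-04 -1.000e-04 -1.000e+00]] [ 0.52846942  0.35011194 -2.10999761]
```

View pics/w2.png

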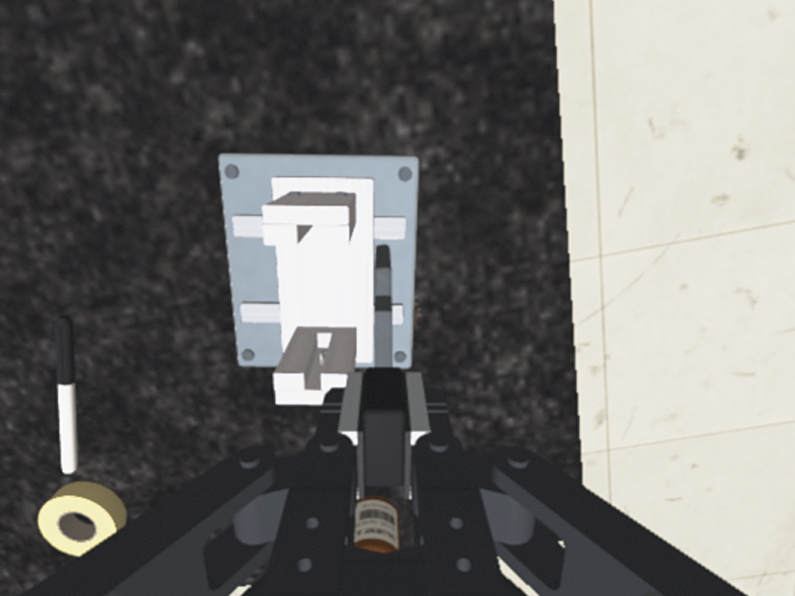

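The view shows the stand base corners at (220,155), (418,158), (407,367), (239,367). The post tops are around (308,225) and (313,385), and the plate's ear is at (383,250). I'll enlarge the posts.

```bash
python3 - <<'E'
from h import *
import pickle
m,p,q,im=pickle.load(open("w2.pkl","rb"))
a=crop(im,178,125,105,60,7); b=crop(im,178,228,105,60,7)
o=np.zeros((600,735,3),np.uint8); o[:300]=a[:300]; o[300:]=b[100:400] if 0 else b[:300]
cv2.imwrite("pics/c2.png",o)
f=lambda u,v,z: ray(m,u/1.42,v/1.42,z)
B=np.array([f(*c,.01) for c in [(220,155),(418,158),(407,367),(239,367)]]); print(B.mean(0),B)
E
```

```text
[ 0.48645172 -0.1170298   0.01      ] [[ 0.44073044 -0.03175696  0.01      ]
 [ 0.56379309 -0.05714276  0.01      ]
 [ 0.53159096 -0.20121758  0.01      ]
 [ 0.40969239 -0.17800191  0.01      ]]
```

View pics/c2.png

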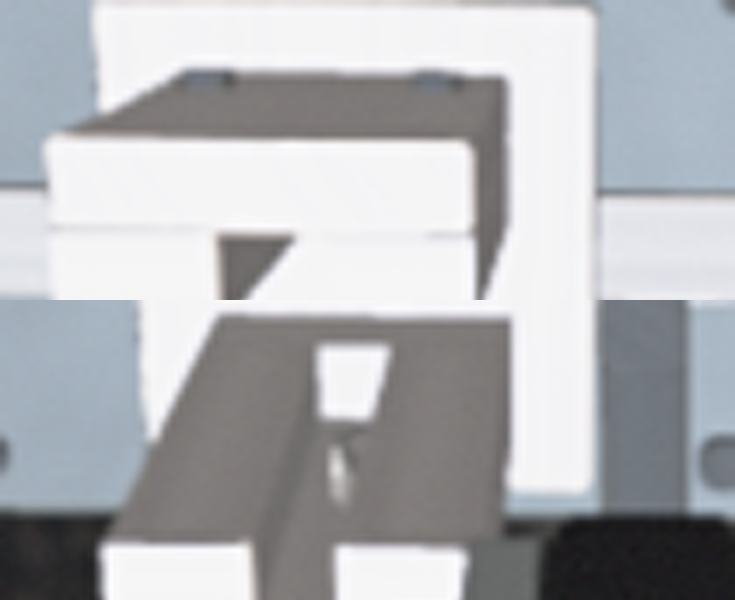

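Far side of the crop: slot edges at (218,235) and (296,235) on the +y post, and at (255,543) and (333,543) on the −y post.

```bash
python3 - <<'E'
from h import *
import pickle
m,p,q,im=pickle.load(open("w2.pkl","rb")); T=R.from_quat(q).as_matrix()
P1=ray(m,178+257/7,125+235/7,.096);P2=ray(m,178+294/7,228+243/7,.096); d=P1-P2
print(P1,P2,np.linalg.norm(d),np.degrees(np.arctan2(d[1],d[0])))
u=d/np.linalg.norm(d); c=P1-.045*u; c2=P2+.035*u; print("centre",c,c2)
L=p[2]-.052
for v,z in ((247,L),(264,L+.04)):
  X=ray(m,383/1.42,v/1.42,z); print("ear",T.T@(X-p))
for X in ([.042,0,.052],[.042,0,.012]): print(np.array(proj(m,p+T@np.array(X)))*1.42)
C=(c+c2)/2; print("delta tool",T.T@(C-p))
b=np.array([.4865,-.117,.096]); print("base delta tool",T.T@(b-p))
E
```

```text
[ 0.50005388 -0.07353722  0.096     ] [ 0.48484304 -0.15132745  0.096     ] 0.07926342595127876 78.9361743313947
centre [ 0.49141827 -0.11770085  0.096     ] [ 0.49155962 -0.11697796  0.096     ]
ear [0.04102071 0.00042555 0.0520101 ]
ear [0.04385308 0.00052497 0.01201079]
[381.99296472 244.73828205]
[381.4813795  269.25603213]
delta tool [ 0.00090053 -0.03738482  0.08035211]
base delta tool [ 0.00030533 -0.04234975  0.08035247]
```

Emit:
carry_out(
  moves=[
    [0.0005, -0.013, 0, 0, 0, 0.3, 0],
    [0, -0.0125, 0, 0, 0, 0, 0],
    [0, -0.0125, 0, 0, 0, 0, 0],
    [0, 0, 0.008, 0, 0, 0, 0],
    [0, 0, 0.008, 0, 0, 0, 0],
    [0, 0, 0.005, 0, 0, 0, 0],
    [0, 0, 0.0025, 0, 0, 0, 0],
    [0, 0, 0, 0, 0, 0, 0],
    [0, 0, 0, 0, 0, 0, 0],
  ],
)

```text
clock: 6.68
tcp_pos: [0.4911, -0.1185, 0.1531]
tcp_rot: [0.772, 0.635, 0.0, 0.0]
wrist_force: [-0.9, -0.4, -2.1]
width: 0.0109
grip_force: 49.1
```

```bash
python3 - <<'E'
from h import *
s=env.sense(); print(s["tcp_pos"],s["tcp_pos"][2]-.052,s["wrist_force"],s["wrist_torque"],R.from_quat(s["tcp_rot"]).as_matrix().round(4)[:,0])
E
```

```text
[ 0.4911099  -0.11852295  0.15310425] 0.10110425064950126 [-0.89276551 -0.38848905 -2.09162377] [-0.01962032 -0.00222425 -0.03867829] [0.1926 0.9813 0.    ]
```

Emit:
carry_out(
  moves=[
    [0, 0, 0.002, 0, 0, 0, 0],
    [0, 0, 0.002, 0, 0, 0, 0],
    [0, 0, 0.002, 0, 0, 0, 0],
    [0, 0, 0.002, 0, 0, 0, 0],
    [0, 0, 0, 0, 0, 0, 0],
  ],
)

```text
clock: 7.3
tcp_pos: [0.4908, -0.1184, 0.1447]
tcp_rot: [0.772, 0.635, -0.0, -0.0]
wrist_force: [-1.0, 0.3, -0.9]
width: 0.0113
grip_force: 49.1
```

Emit:
carry_out(
  moves=[
    [0, 0, 0.002, 0, 0, 0, 0],
    [0, 0, 0.002, 0, 0, 0, 0],
    [0, 0, 0.002, 0, 0, 0, 0],
    [0, 0, 0.002, 0, 0, 0, 0],
    [0, 0, 0, 0, 0, 0, 0],
  ],
)

```text
clock: 7.92
tcp_pos: [0.4908, -0.1184, 0.1366]
tcp_rot: [0.772, 0.635, -0.0, -0.0]
wrist_force: [-0.1, -0.1, -1.3]
width: 0.0112
grip_force: 49.1
```

Edge is about 11 mm inside the slots with no contact force. Next I feel for the walls along the tool's y axis.

Emit:
carry_out(
  moves=[
    [0, 0.0006, 0, 0, 0, 0, 0],
    [0, 0.0006, 0, 0, 0, 0, 0],
    [0, 0, 0, 0, 0, 0, 0],
  ],
)

```text
clock: 8.3
tcp_pos: [0.4921, -0.1187, 0.1369]
tcp_rot: [0.772, 0.635, -0.0, -0.0]
wrist_force: [-0.8, 1.3, -0.6]
width: 0.0111
grip_force: 49.2
```

Emit:
carry_out(
  moves=[
    [0, -0.0012, 0, 0, 0, 0, 0],
    [0, -0.0006, 0, 0, 0, 0, 0],
    [0, -0.0006, 0, 0, 0, 0, 0],
    [0, 0, 0, 0, 0, 0, 0],
  ],
)

```text
clock: 8.8
tcp_pos: [0.4898, -0.1182, 0.1369]
tcp_rot: [0.772, 0.635, 0.0, 0.0]
wrist_force: [-0.2, -0.2, -2.1]
width: 0.0111
grip_force: 49.1
```

Emit:
carry_out(
  moves=[
    [0, -0.0006, 0, 0, 0, 0, 0],
    [0, -0.0004, 0, 0, 0, 0, 0],
    [0, 0, 0, 0, 0, 0, 0],
  ],
)

```text
clock: 9.18
tcp_pos: [0.4892, -0.1181, 0.137]
tcp_rot: [0.772, 0.635, 0.0, 0.0]
wrist_force: [4.6, -1.5, -3.9]
width: 0.0115
grip_force: 48.8
```

The −x wall is felt at about x = 0.4893, so the slot centre is near 0.4908. I'll back off and go down past the clips.

Emit:
carry_out(
  moves=[
    [0, 0.0012, 0, 0, 0, 0, 0],
    [0, 0, 0.002, 0, 0, 0, 0],
    [0, 0, 0.002, 0, 0, 0, 0],
    [0, 0, 0.002, 0, 0, 0, 0],
    [0, 0, 0.002, 0, 0, 0, 0],
    [0, 0, 0, 0, 0, 0, 0],
  ],
)

```text
clock: 9.93
tcp_pos: [0.4898, -0.1182, 0.1286]
tcp_rot: [0.772, 0.635, -0.0, -0.0]
wrist_force: [0.3, -0.0, -1.5]
width: 0.0114
grip_force: 49.2
```

Emit:
carry_out(
  moves=[
    [0, 0, 0.002, 0, 0, 0, 0],
    [0, 0, 0.002, 0, 0, 0, 0],
    [0, 0, 0.002, 0, 0, 0, 0],
    [0, 0, 0, 0, 0, 0, 0],
  ],
)

```text
clock: 10.42
tcp_pos: [0.4898, -0.1182, 0.1226]
tcp_rot: [0.772, 0.635, -0.0, -0.0]
wrist_force: [-0.0, -0.4, -0.7]
width: 0.0112
grip_force: 49.2
```

Emit:
carry_out(
  moves=[
    [0, 0, 0.002, 0, 0, 0, 0],
    [0, 0, 0.002, 0, 0, 0, 0],
    [0, 0, 0.002, 0, 0, 0, 0],
    [0, 0, 0, 0, 0, 0, 0],
  ],
)

```text
clock: 10.92
tcp_pos: [0.4898, -0.1183, 0.1169]
tcp_rot: [0.772, 0.635, -0.0, -0.0]
wrist_force: [-2.3, 0.3, 2.2]
width: 0.0116
grip_force: 49.8
```

Emit:
carry_out(
  moves=[
    [0, 0, 0.002, 0, 0, 0, 0],
    [0, 0, 0.002, 0, 0, 0, 0],
    [0, 0, 0.002, 0, 0, 0, 0],
    [0, 0, 0, 0, 0, 0, 0],
  ],
)

```text
clock: 11.42
tcp_pos: [0.4898, -0.1181, 0.1104]
tcp_rot: [0.772, 0.635, -0.0, -0.0]
wrist_force: [-1.9, 0.7, 0.4]
width: 0.0111
grip_force: 49.5
```

Emit:
carry_out(
  moves=[
    [0, 0, 0.003, 0, 0, 0, 0],
    [0, 0, 0.003, 0, 0, 0, 0],
    [0, 0, 0.003, 0, 0, 0, 0],
    [0, 0, 0.003, 0, 0, 0, 0],
    [0, 0, 0.002, 0, 0, 0, 0],
    [0, 0, 0, 0, 0, 0, 0],
  ],
)

```text
clock: 12.18
tcp_pos: [0.4898, -0.1181, 0.0963]
tcp_rot: [0.772, 0.635, -0.0, -0.0]
wrist_force: [-3.2, -0.1, -2.1]
width: 0.0113
grip_force: 49.3
```

Emit:
carry_out(
  moves=[
    [0, 0, 0.0015, 0, 0, 0, 0],
    [0, 0, 0.001, 0, 0, 0, 0],
    [0, 0, 0, 0, 0, 0, 0],
  ],
)

```text
clock: 12.55
tcp_pos: [0.4898, -0.1182, 0.0942]
tcp_rot: [0.772, 0.635, -0.0, -0.0]
wrist_force: [-3.6, 1.3, 1.2]
width: 0.0111
grip_force: 49.7
```

Emit:
carry_out(
  moves=[
    [0, 0, 0.0007, 0, 0, 0, 0],
    [0, 0, 0.0007, 0, 0, 0, 0],
    [0, 0, 0.0005, 0, 0, 0, 0],
    [0, 0, 0, 0, 0, 0, 0],
  ],
)

```text
clock: 13.05
tcp_pos: [0.4899, -0.1182, 0.0924]
tcp_rot: [0.772, 0.635, 0.0, -0.0]
wrist_force: [-4.3, 0.5, 2.2]
width: 0.011
grip_force: 49.8
```

Emit:
carry_out(
  moves=[
    [0, 0, 0.0005, 0, 0, 0, 0],
    [0, 0, 0.0005, 0, 0, 0, 0],
    [0, 0, 0, 0, 0, 0, 0],
  ],
)

```text
clock: 13.42
tcp_pos: [0.4904, -0.1184, 0.0921]
tcp_rot: [0.772, 0.635, 0.0, 0.0]
wrist_force: [-4.3, 1.6, 5.8]
width: 0.0116
grip_force: 50.5
```

Emit:
carry_out(
  moves=[
    [0, 0, 0.0006, 0, 0, 0, 0],
    [0, 0, 0, 0, 0, 0, 0],
  ],
)

```text
clock: 13.68
tcp_pos: [0.4908, -0.1185, 0.092]
tcp_rot: [0.772, 0.635, 0.001, 0.001]
wrist_force: [-4.5, 2.0, 9.0]
width: 0.0116
grip_force: 51.0
```

Emit:
carry_out(
  moves=[
    [0, 0, 0.0005, 0, 0, 0, 0],
    [0, 0, 0, 0, 0, 0, 0],
  ],
)

```text
clock: 13.92
tcp_pos: [0.4912, -0.1185, 0.092]
tcp_rot: [0.772, 0.635, 0.001, 0.001]
wrist_force: [-4.7, 2.5, 11.9]
width: 0.0112
grip_force: 51.4
```

Emit:
carry_out(
  moves=[
    [0, -0.0008, -0.0007, 0, 0, 0, 0],
    [0, 0, 0, 0, 0, 0, 0.15],
    [0, 0, 0, 0, 0, 0, 0.22],
    [0, 0, 0, 0, 0, 0, 0.3],
    [0, 0, 0, 0, 0, 0, 0.4],
    [0, 0, 0, 0, 0, 0, 0.4],
  ],
  grip_force=20,
)

```text
clock: 14.68
tcp_pos: [0.4892, -0.1181, 0.091]
tcp_rot: [0.772, 0.635, 0.0, -0.0]
wrist_force: [-0.2, -0.3, 0.7]
width: 0.0341
grip_force: 0.0
```

Emit:
carry_out(
  moves=[
    [0, 0, -0.01, 0, 0, 0, 0.4],
    [0, 0, -0.02, 0, 0, 0, 0.4],
    [0, 0.0013, -0.03, 0, 0, 0, 0.4],
    [0, 0, 0, 0, 0, 0, 0],
    [0, 0, 0, 0, 0, 0, 0],
    [0, 0, 0, 0, 0, 0, 0],
    [0, 0, 0, 0, 0, 0, 0],
  ],
)

```text
clock: 15.55
tcp_pos: [0.4901, -0.1182, 0.1505]
tcp_rot: [0.772, 0.635, -0.0, -0.0]
wrist_force: [-0.4, -0.1, -0.0]
width: -0.0002
grip_force: 0.0
```

```bash
python3 - <<'E'
from h import *
im=env.read_camera("wrist"); s=env.read_camera("side")
a=crop(im,100,100,300,300,1.33)[:400,:400]; b=crop(s,195,190,100,100,4)
cv2.imwrite("pics/w3.png",np.hstack([cv2.resize(a,(400,400)),b])); print(env.sense()["tcp_pos"],env.sense()["wrist_force"])
E
```

```text
[ 0.49020942 -0.11822185  0.15067832] [-0.08695663  0.40235178  0.56822531]
```

View pics/w3.png

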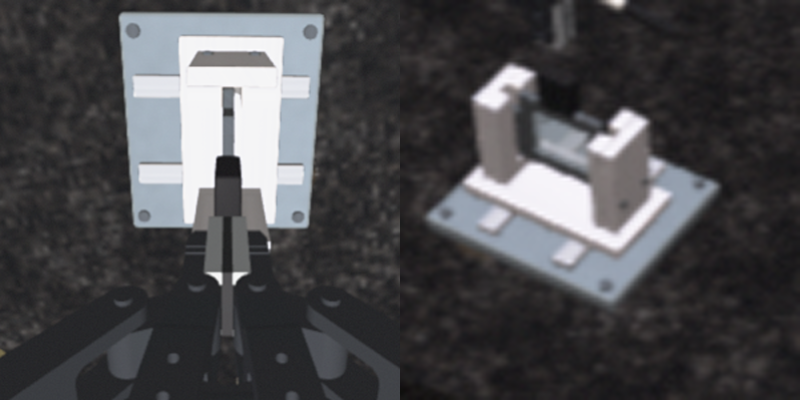

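The plate sits in both slots (left half: ear at (229,95) in the slot; right half: frame top level with the post tops at about (590,120)). I'll press gently on the bar top with the shut fingers to confirm the height; contact is expected at z of about 0.124.

Emit:
carry_out(
  moves=[
    [0, 0, 0.01, 0, 0, 0, 0],
    [0, 0, 0.01, 0, 0, 0, 0],
    [0, 0, 0.003, 0, 0, 0, 0],
    [0, 0, 0.002, 0, 0, 0, 0],
    [0, 0, 0.001, 0, 0, 0, 0],
    [0, 0, 0, 0, 0, 0, 0],
  ],
)

```text
clock: 16.4
tcp_pos: [0.4906, -0.1184, 0.1253]
tcp_rot: [0.772, 0.635, 0.0, 0.0]
wrist_force: [0.7, -0.3, -0.3]
width: -0.0002
grip_force: 0.0
```

Emit:
carry_out(
  moves=[
    [0, 0, 0.001, 0, 0, 0, 0],
    [0, 0, 0.001, 0, 0, 0, 0],
    [0, 0, 0, 0, 0, 0, 0],
  ],
)

```text
clock: 16.77
tcp_pos: [0.4908, -0.1185, 0.124]
tcp_rot: [0.772, 0.635, 0.0, 0.001]
wrist_force: [-1.5, 0.6, 5.4]
width: 0.0003
grip_force: 3.0
```

Emit:
carry_out(
  moves=[
    [0, 0, 0.001, 0, 0, 0, 0],
    [0, 0, 0.0008, 0, 0, 0, 0],
    [0, 0, 0, 0, 0, 0, 0],
  ],
)

```text
clock: 17.15
tcp_pos: [0.4919, -0.1188, 0.1239]
tcp_rot: [0.772, 0.635, 0.001, 0.002]
wrist_force: [-1.7, 2.3, 15.7]
width: -0.0002
grip_force: 7.8
```

Emit:
carry_out(
  moves=[
    [0, 0, -0.003, 0, 0, 0, 0],
    [0, 0, -0.02, 0, 0, 0, 0],
    [0, 0, -0.05, 0, 0, 0, 0],
    [0, 0, -0.05, 0, 0, 0, 0],
    [0, 0, 0, 0, 0, 0, 0],
    [0, 0, 0, 0, 0, 0, 0],
  ],
)

```text
clock: 17.9
tcp_pos: [0.4905, -0.1184, 0.2445]
tcp_rot: [0.772, 0.635, 0.0, 0.0]
wrist_force: [0.2, 1.4, -0.1]
width: 0.0002
grip_force: 0.0
```

```bash
python3 - <<'E'
from h import *
im=env.read_camera("wrist"); s=env.read_camera("side")
a=crop(im,100,60,300,300,1.3334); b=crop(s,195,190,100,100,4)
cv2.imwrite("pics/w4.png",np.hstack([cv2.resize(a,(400,400)),b])); print(env.sense()["tcp_pos"],env.sense()["wrist_force"])
E
```

```text
[ 0.48994574 -0.11807661  0.24318492] [ 0.04229286 -0.21692443 -0.44666651]
```

View pics/w4.png

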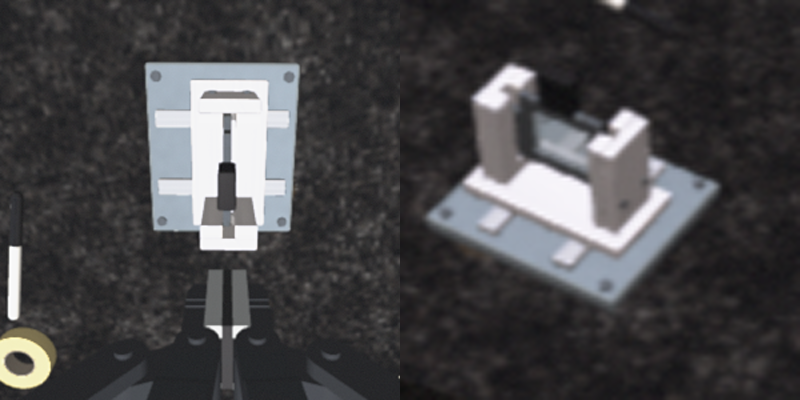

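The plate is upright and level in both slots (bar at (227,187) left, frame flush at about (590,120) right), and the gripper is clear.

```bash
python3 -c "
from rig import env
print(env.hand_in())"
```

```text
the job is handed in; nothing more can be done
None
```

The filter plate is fully home in the stand, upright and level with the post tops; I pressed it home at about 16 N, kept the arm clear of the bottles and beaker, and handed the job in at about 18 s.

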